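# Zero a coffee grinder by its slim ring

## Robot

A 7-joint arm with a two-finger parallel gripper is mounted at the origin on the work surface. World frame = base frame: x ahead of the robot, y to its left, z up, the work surface at z = 0. Lengths are in m, angles in rad, forces in N, time in s.
With the tool pointing down it reaches from about 0.35 to 0.9 m from the base axis. Payload 8.1 kg.
Tool frame: the origin (TCP) lies between the finger pads; the fingertips stand ahead of it and the grasp point (between the pads) is the TCP (arm.nose_length is the z of the fingertips in the tool frame, in m); z points along the fingers, y is the line along which they close (so a half turn about z gives the same grasp; the last joint's range is limited). The gripper opens to 92 mm and grips with 3 to 60 N. Pads are 19 mm wide; open, the fingers measure 130 mm over their backs; the gripper's body (75 mm by 190 mm) begins 47 mm behind the grasp point.
Start: joints at [-1.45, 0.434, 0.025, 1.573, -0.012, 1.134, -0.075], TCP at [0.139, 0.609, 0.246] pointing down, gripper open.
Joint ranges: [-2.62, 2.62], [-0.44, 2.09], [-1.27, 1.32], [0.08, 2.57], [-1.32, 4.46], [0.12, 2], [-2.74, 2.74]. Speed limits (rad/s): [2.22, 2.22, 3.01, 3.01, 3.14, 3.14, 3.14].

## Interface

Orientations are given as a rotation vector (axis times angle).
In Python, from cell import sensors, optics, arm gives the robot as it stands.
- The arm moves only by the tool arm_command, never from a script. Its argument "deltas" is one flat list of numbers, 7 for each row, row after row: the turn, a rotation vector about the world's x, y, z as a fraction of full scale, then the shift along the world's x, y, z as a fraction of full scale, then the finger opening in mm, from 0 to 91.8. In form: [wx, wy, wz, dx, dy, dz, fingers, wx, wy, wz, dx, dy, dz, fingers, ...]. A call has 1 to 20 rows; each row is the pose to reach, as a shift and turn from the pose commanded when the call began; what a row does not reach only later rows make up. Full scale, the value 1, is 1 m for a shift and 90 degrees for a turn. A row lasts 1/10 s, in which the tool goes at most 50 mm and 8.59 degrees, less where a joint would pass 70% of its speed; a pose out of reach is approached as far as the arm can. A call with a number of a shift or a turn outside -1 to 1 is refused whole. A call with a gripper value outside its range is refused whole. The fingers move at their own pace and stop on an object; "force" is the grip in N (left out, the last holds). Time passes only in rows, so rows that repeat a pose let the fingers close. It gives the time, the measured TCP pose, the force, the opening and the grip force at its end, in the units of the state.
- sensors.observe(): the state, without advancing time (a new reading comes with each control period).
- optics.get_image(name): name is "scene" or "top" or "wrist"; returns the picture (400x640x3 uint8, blue, green, red); there is no depth.
- optics.calibration(name): a dict with "camera_matrix" (3x3 intrinsics, pixels), "rvec" (rotation vector, rad) and "tvec" (3), from world to camera coordinates, as OpenCV has them. Camera axes: x right, y down, z forward; pixel columns grow to the right and rows downward; lengths in m; the calibration is good to about 2 mm. A picture is of the moment at which its call begins: read the wrist's pose just before it. calibration takes no time and is no camera call; for the wrist camera it gives the pose at the moment of the call.
- arm.sign_off(): hands the job in; it is judged then, once.
The state is a dict: "clock": time; "joints": joint angles; "dq": joint speeds; "joint_efforts": joint torques, N m; "position": TCP position; "ee_rot": TCP orientation; "force": force on the tool from outside, world axes, zero at the start; "ft_torque": the same for the moment, N m; "width": opening from 0.0 (shut) to 1.0 (fully open); "gripper_force": force on a finger pad.
Only numpy, scipy, OpenCV 4.12 (cv2) and the standard library are available. Lean on these libraries where they do the work, as an engineer would, in place of code of your own. Each camera call takes 0.05 s, during which the arm holds its last target. There are 200 camera calls.

## Task

The grinder for the cupping table needs zeroing. Using the tab on its slim adjusting ring, turn the ring clockwise (seen from above) until you feel the burrs meet and press lightly there for a moment without forcing them, then turn it back until the tab stands over the long broad mark on the scale plate, and let go. Touch nothing of the grinder but that ring and its tab, not the fixed rings or the plate, and leave the bowls, jar, spoon and pen on the table where they are.

Things in the scene. Friction and masses are not known exactly. Their poses are not given: they have to be found in the camera images.
- grinder: Fixed bench coffee grinder without hopper: foot 170 x 150 x 20 mm, barrel 110 mm across, flat scale plate (188 mm across, top 118 mm above the table), and on it, on one vertical axis: lower fixed ring (98 mm across, up to 123 mm), the slim ring, upper fixed ring (98 mm across, 135 to 150 mm), plug up to 154 mm, the highest point. Spout to its -x. Origin: on the axis, at table height.
- ring: Slim steel ring, 94 mm across, 124 to 134 mm above the table, turning about the vertical axis; origin on the axis, at its underside. It stays where left; 2.5 N at the tab turns it. Clockwise the burrs meet 0.25 to 0.75 rad past the mark, at an unseen, varying place; then the push at the tab grows 2.7 N per mm (12 N m per rad), like a spring: 3 to 8 N extra is a light press, 13 N extra forces them.
- tab (a point): Centre of the ring's only tab, a plain steel bar standing out radially: 12 mm wide (tangentially), 10 mm high (124 to 134 mm above the table), 49 to 85 mm from the axis; this point is 67 mm from the axis, half-way up. Free on both sides and above; 6 mm of air between it and the scale plate. It starts 0.25 to 0.55 rad anticlockwise of the mark.
- mark (a point): Where the tab's centre lies when the tab stands right over the long mark: 67 mm from the axis, 129 mm above the table. The mark is a dark radial line on the scale plate below, 24 mm long and 5 mm broad (69 to 93 mm from the axis), among thin ones 8 mm long every 0.2 rad, four on each side.
- ramekin_a: White ramekin, the one by the grinder's spout, 84 mm across, 50 mm high; leave alone. Origin under its centre.
- ramekin_b: White ramekin, loose on the right (-y) part of the table, 84 mm across, 50 mm high; leave alone. Origin under its centre.
- ramekin_c: White ramekin, loose on the right (-y) part of the table, 84 mm across, 50 mm high; leave alone. Origin under its centre.
- jar: Amber jar, 68 mm across, 90 mm high; leave alone. Origin under its centre.
- spoon: Cupping spoon, steel with a wooden handle, lying beyond the grinder; leave alone. Origin under it, near its middle.
- pen: Black pen, 130 mm long, 10 mm thick, lying on the table; leave alone. Origin under its middle.
Not all that is in view belongs to the job. What is shaped like the grinder but blue or brown is not meant.

How it is judged:
On the way:
1. the ring is turned clockwise until the burrs meet, and pressed lightly there (contact force between ring and grinder above 3 N), for 0.2 s.
At the end, for the whole second after the job is handed in: the tab's centre stands within 5 mm of its place over the long mark, the ring is at rest and let go (horizontal distance between tab and mark below 0.005 m and angular speed of ring below 0.05 rad/s and contact force between ring and the fingers below 0.1 N); the robot touches nothing.
It fails at once if the burrs are forced (the ring bears on the burr stop with more than 24 N, some 14 N at the tab) (contact force between ring and grinder above 24 N).
It fails at once if the fingers touch the grinder's fixed rings, plate or body (contact force between the fingers and grinder above 1 N).
It fails at once if the arm touches the grinder's fixed rings, plate or body (contact force between the arm and grinder above 1 N).
It fails at once if a bowl, the jar, the spoon or the pen is shifted by more than 15 mm (distance of any of ramekin_a, ramekin_b, ramekin_c, jar, spoon, pen from where it was at the start of the episode above 0.015 m).
It also fails if it takes over 51 s, if anything falls off the work surface, if the arm or the gripper's body presses on something with over 40 N, if the wrist force passes 120 N, or if a joint passes its speed limit or range.

## Working session

There is one attempt and no reset: what is moved stays moved. The work goes in short steps, Python scripts to look and compute and a tool call to move; the robot and the scene stay as the last step left them, time stands still between calls to the robot, and variables do not carry over. Pictures are saved under pics/ and viewed, at most 10 in all, crops included, and the job is handed in when it is done.

Besides the shell and the picture viewer there is one more tool, called by a JSON object that holds its "api" and its "payload", one argument or row to a line. arm_command: Moves the arm, as the interface text tells. Its arguments: {"type":"object","properties":{"deltas":{"type":"array","items":{"type":"number"}},"force":{"type":"number"}},"required":["deltas"]}

```bash
mkdir -p pics; ls; python3 - <<'E'
from cell import sensors, optics, arm
import cv2
s=sensors.observe(); print(s, arm.nose_length)
for n in ("scene","top"):
    im=optics.get_image(n); cv2.imwrite(f"pics/{n}0.png",im)
    print(n,optics.calibration(n))
E
```

```text
pics
{'clock': 0.0, 'joints': array([-1.44957784,  0.4351884 ,  0.02500009,  1.57411622, -0.01161222,
        1.1340096 , -0.07507883]), 'dq': array([-0.00046042,  0.00218502, -0.00026647,  0.00026984,  0.00016135,
        0.00016968, -0.00037846]), 'joint_efforts': array([-1.96187120e-04, -6.67849445e+01,  9.84974876e-01, -3.14467335e+01,
       -6.05249894e-02,  4.24798939e-02,  1.34370885e-04]), 'position': array([0.13867744, 0.6089124 , 0.24495936]), 'ee_rot': array([-3.50958733e-01, -3.12189281e+00,  2.47540041e-03]), 'force': array([0.120015  , 0.13751059, 0.13546582]), 'ft_torque': array([-0.05411843,  0.01238145, -0.01832022]), 'gripper_force': 0.0, 'width': 0.9988988684957012} 0.019
scene {'camera_matrix': array([[464.19679256,   0.        , 320.15572348],
       [  0.        , 464.19679256, 201.0850936 ],
       [  0.        ,   0.        ,   1.        ]]), 'rvec': array([ 1.84970459,  1.88905956, -0.62454187]), 'tvec': array([ 0.07422989, -0.36037455,  1.5916818 ])}
top {'camera_matrix': array([[464.90245315,   0.        , 323.22146835],
       [  0.        , 464.90245315, 197.76507726],
       [  0.        ,   0.        ,   1.        ]]), 'rvec': array([ 2.16336413, -2.18393515,  0.09677854]), 'tvec': array([-0.05120302,  0.50738101,  1.40343797])}
```

View pics/top0.png

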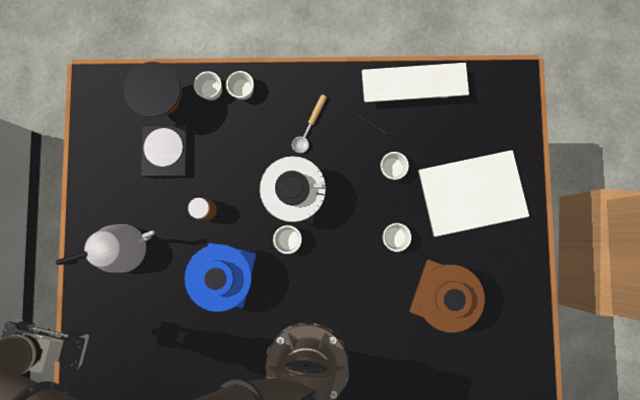

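View pics/scene0.png

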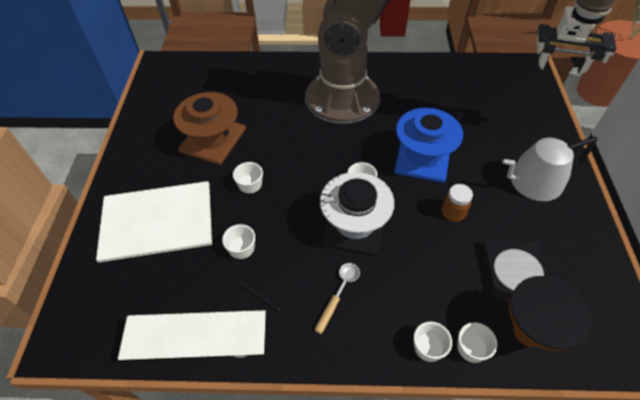

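The top view shows three grinder shapes: the white-plated one at (293,189), a blue one at (219,277) and a brown one at (453,300). The task rules out blue and brown, and only the white one has scale marks, on its right side at about (320,187), and ramekin_a at its spout (287,240). I'll check it in an enlarged crop and fit the plate.

```bash
cat > h.py <<'E'
import numpy as np, cv2
from cell import sensors, optics, arm
def ray(name, uv, z, cal=None):
    c=cal or optics.calibration(name); R=cv2.Rodrigues(np.array(c["rvec"]))[0]; t=np.array(c["tvec"]).ravel()
    p=cv2.undistortPoints(np.float64(uv).reshape(-1,1,2),c["camera_matrix"],None).reshape(-1,2)
    d=np.c_[p,np.ones(len(p))]@R; o=-R.T@t
    return o+d*((z-o[2])/d[:,2:])
def proj(name,P,cal=None):
    c=cal or optics.calibration(name)
    return cv2.projectPoints(np.float64(P).reshape(-1,1,3),np.array(c["rvec"]),np.array(c["tvec"]),c["camera_matrix"],None)[0].reshape(-1,2)
def circ(p):
    A=np.c_[2*p[:,:2],np.ones(len(p))]; s=np.linalg.lstsq(A,(p[:,:2]**2).sum(1),rcond=None)[0]
    return s[0],s[1],np.sqrt(s[2]+s[0]**2+s[1]**2)
E
python3 - <<'E'
from h import *
a=cv2.imread("pics/top0.png"); b=cv2.imread("pics/scene0.png")
for n,im,seed in (("top",a,(270,200)),("scene",b,(385,205))):
    m=(im.min(2)>120).astype(np.uint8)
    k,l=cv2.connectedComponents(m,connectivity=4); m=(l==l[seed[1],seed[0]]).astype(np.uint8)
    c=max(cv2.findContours(m,cv2.RETR_EXTERNAL,cv2.CHAIN_APPROX_NONE)[0],key=len)
    h=cv2.convexHull(c).reshape(-1,2)
    print(n,m.sum(),circ(ray(n,h,0.118)))
    if n=="top": print(cv2.minEnclosingCircle(c))
A=cv2.resize(a[150:230,250:340],None,fx=6,fy=6,interpolation=cv2.INTER_CUBIC)[:, :540]
B=cv2.resize(b[165:245,310:400],None,fx=6,fy=6,interpolation=cv2.INTER_CUBIC)
cv2.imwrite("pics/crop0.png",cv2.resize(np.hstack([A,B]),(800,356)))
E
```

```text
top 2414 (np.float64(0.526046563053815), np.float64(0.03267491756043603), np.float64(0.09420577759322858))
((292.2083435058594, 188.6458282470703), 33.03734588623047)
scene 2538 (np.float64(0.5138831693450471), np.float64(0.03743540315758681), np.float64(0.10286226824360098))
```

View pics/crop0.png

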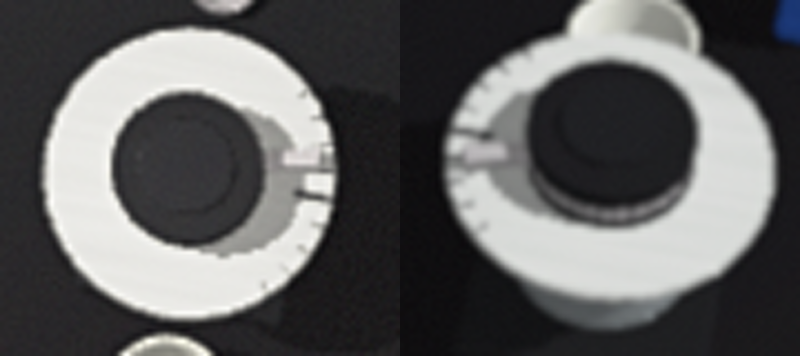

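The crop confirms it: the white-plated grinder has a pale tab pointing right at about top (317,185), and the long mark is just clockwise of it at about top (321,194). The axis is near (0.526, 0.033). I'll move above the tab for a close view.

{"api": "arm_command", "payload": {
  "deltas": [0,0,0,0,0,0.09,60,0,0,0,0,0,0.09,60,0,0,-0.8,0.39,-0.65,0.09,50,0,0,-0.8,0.39,-0.65,0.09,50,0,0,-0.8,0.39,-0.65,0.09,50,0,0,-0.8,0.39,-0.65,0.09,50,0,0,-0.8,0.39,-0.65,0.09,50,0,0,-0.8,0.39,-0.65,0.09,50,0,0,-0.8,0.39,-0.65,0.09,50,0,0,-0.8,0.39,-0.65,0.09,50,0,0,-0.8,0.39,-0.65,0.09,50,0,0,-0.8,0.39,-0.65,0.09,50,0,0,-0.8,0.39,-0.65,0.09,50,0,0,-0.8,0.39,-0.65,0.09,50,0,0,-0.8,0.39,-0.65,0.09,50,0,0,-0.8,0.39,-0.65,0.09,50,0,0,-0.8,0.39,-0.65,0.09,50,0,0,-0.8,0.39,-0.65,0.09,50,0,0,-0.8,0.39,-0.65,0.09,50,0,0,-0.8,0.39,-0.65,0.09,50]
}}

```text
clock: 2.1
position: [0.5282, -0.0394, 0.3353]
ee_rot: [-2.117, -2.319, 0.001]
force: [0.4, 0.3, -0.5]
width: 0.548
gripper_force: 0.0
```

```bash
python3 - <<'E'
from h import *
s=sensors.observe(); c=optics.calibration("wrist"); im=optics.get_image("wrist"); cv2.imwrite("pics/w1.png",im)
np.save("w1.npy",c,allow_pickle=True)
print(s["clock"],s["position"],s["ee_rot"],s["joints"],s["force"],s["width"])
R=cv2.Rodrigues(c["rvec"])[0]; print("cam",-R.T@c["tvec"], R[2])
print(proj("wrist",[[.526,.033,.154],[.526,-.052,.129],[.526,-.061,.118]],c))
E
```

```text
2.1 [ 0.52822823 -0.0394099   0.33528162] [-2.11715032e+00 -2.31933901e+00  6.54533631e-04] [-0.60825143  0.23855288  0.73973607  1.70569616 -0.168317    1.26357873
  0.25983294] [ 0.37958455  0.32272322 -0.47201425] 0.5481140119995578
cam [0.52194249 0.02969083 0.47403887] [ 0.02243631 -0.25689441 -0.96617901]
[[323.16799468 118.48634536]
 [316.41224469 189.05973977]
 [315.87220687 193.84454439]]
```

View pics/w1.png

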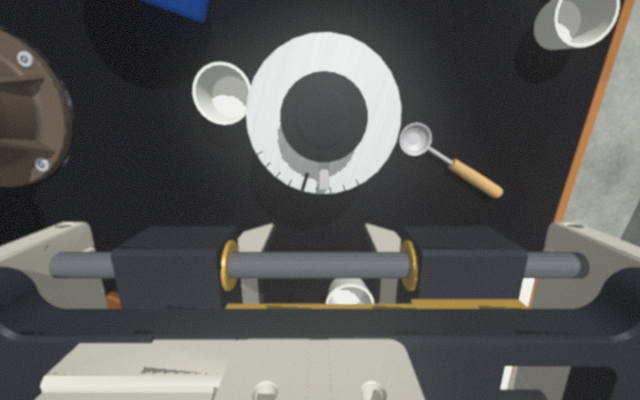

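The wrist view shows the plate centred at about (324,113), the tab at (323,180) and the long dark mark at (306,182), which is clockwise of the tab. I'll measure these now.

```bash
python3 - <<'E'
from h import *
c=np.load("w1.npy",allow_pickle=True).item(); im=cv2.imread("pics/w1.png"); n="wrist"
m=(im.min(2)>110).astype(np.uint8); k,l=cv2.connectedComponents(m,connectivity=4); m=(l==l[100,265]).astype(np.uint8)
cn=max(cv2.findContours(m,cv2.RETR_EXTERNAL,cv2.CHAIN_APPROX_NONE)[0],key=len)
p=ray(n,cv2.convexHull(cn).reshape(-1,2),.118,c)[:,:2]
C=np.array(circ(p)); d=np.abs(np.hypot(*(p-C[:2]).T)-C[2])<.003; C=np.array(circ(p[d])); print("plate",C)
# polar unwrapped: sample at plate height for the mark, at 134 mm for tab
g=cv2.cvtColor(im,cv2.COLOR_BGR2GRAY); th=np.radians(np.arange(-150,-30,1.))
def prof(r,z):
    P=np.array([[[C[0]+q*np.cos(t),C[1]+q*np.sin(t),z] for t in th] for q in r])
    uv=proj(n,P,c).reshape(len(r),-1,2).astype(np.float32)
    return cv2.remap(g,uv[...,0],uv[...,1],cv2.INTER_LINEAR).mean(0)
a=prof(np.arange(.071,.083,.002),.118); b=prof(np.arange(.065,.084,.002),.134)
for t,x,y in zip(np.degrees(th),a,b): print(int(t),int(x),int(y),end=" | ")
cv2.imwrite("pics/c1.png",cv2.resize(im[150:200,270:380],None,fx=7,fy=7,interpolation=cv2.INTER_CUBIC))
E
```

```text
plate [0. 0. 0.]
-150 0 0 | -149 0 0 | -148 0 0 | -147 0 0 | -146 0 0 | -145 0 0 | -144 0 0 | -143 0 0 | -142 0 0 | -141 0 0 | -140 0 0 | -139 0 0 | -138 0 0 | -137 0 0 | -136 0 0 | -135 0 0 | -134 0 0 | -133 0 0 | -132 0 0 | -131 0 0 | -130 0 0 | -129 0 0 | -128 0 0 | -127 0 0 | -126 0 0 | -125 0 0 | -124 0 0 | -123 0 0 | -122 0 0 | -121 0 0 | -119 0 0 | -119 0 0 | -118 0 0 | -117 0 0 | -116 0 0 | -115 0 0 | -114 0 0 | -113 0 0 | -112 0 0 | -111 0 0 | -110 0 0 | -109 0 0 | -108 0 0 | -107 0 0 | -106 0 0 | -105 0 0 | -104 0 0 | -103 0 0 | -102 0 0 | -101 0 0 | -100 0 0 | -99 0 0 | -98 0 0 | -97 0 0 | -96 0 0 | -95 0 0 | -94 0 0 | -93 0 0 | -92 0 0 | -91 0 0 | -90 0 0 | -89 0 0 | -88 0 0 | -87 0 0 | -86 0 0 | -85 0 0 | -84 0 0 | -83 0 0 | -82 0 0 | -81 0 0 | -80 0 0 | -79 0 0 | -78 0 0 | -77 0 0 | -76 0 0 | -75 0 0 | -74 0 0 | -73 0 0 | -72 0 0 | -71 0 0 | -70 0 0 | -69 0 0 | -68 0 0 | -67 0 0 | -66 0 0 | -65 0 0 | -64 0 0 | -63 0 0 | -62 0 0 | -61 0 0 | -59 0 0 | -59 0 0 | -58 0 0 | -57 0 0 | -56 0 0 | -55 0 0 | -54 0 0 | -53 0 0 | -52 0 0 | -51 0 0 | -50 0 0 | -49 0 0 | -48 0 0 | -47 0 0 | -46 0 0 | -45 0 0 | -44 0 0 | -43 0 0 | -42 0 0 | -41 0 0 | -40 0 0 | -39 0 0 | -38 0 0 | -37 0 0 | -36 0 0 | -35 0 0 | -34 0 0 | -33 0 0 | -32 0 0 | -31 0 0 |
```

View pics/c1.png

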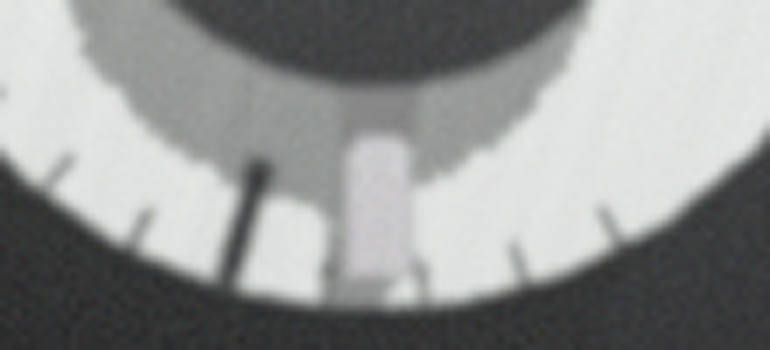

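The crop shows the long mark running from (260,165) to (228,285) and the tab's top centred near x≈378, i.e. full-image mark about (305,182) and tab about (324,180). The ramekin merged into my plate mask, so I'll refit near the first estimate of the axis.

```bash
cat > meas.py <<'E'
from h import *
def measure(im,c,n="wrist",C=(.526,.0327,.094),show=False):
    m=(im.min(2)>110).astype(np.uint8); C=np.array(C)
    cs=cv2.findContours(m,cv2.RETR_LIST,cv2.CHAIN_APPROX_NONE)[0]
    p=ray(n,np.vstack(cs).reshape(-1,2),.118,c)[:,:2]
    for tol in (.01,.005,.003,.002):
        d=np.abs(np.hypot(*(p-C[:2]).T)-C[2])<tol; C=np.array(circ(p[d]))
    g=cv2.cvtColor(im,cv2.COLOR_BGR2GRAY); th=np.radians(np.arange(-150,-20,.5))
    def prof(r,z):
        P=np.array([[[C[0]+q*np.cos(t),C[1]+q*np.sin(t),z] for t in th] for q in r])
        uv=proj(n,P,c).reshape(len(r),-1,2).astype(np.float32)
        return uv,cv2.remap(g,uv[...,0],uv[...,1],cv2.INTER_LINEAR).astype(float)
    _,a=prof(np.arange(.074,.083,.001),.118)
    a=a.mean(0); i=int(np.argmin(a)); w=np.clip(150-a[max(0,i-12):i+13],0,None); mark=np.degrees((th[max(0,i-12):i+13]*w).sum()/w.sum())
    # tab: pinkish top face (green lowest)
    f=im.astype(float); ex=(f[...,2]+f[...,0])/2-f[...,1]; ex=cv2.GaussianBlur(ex,(0,0),.8)
    t=((ex>5)&(g>140)).astype(np.uint8); k,l,s,ce=cv2.connectedComponentsWithStats(t)
    q=ray(n,ce,.134,c)[:,:2]-C[:2]; ok=[j for j in range(1,k) if .05<np.hypot(*q[j])<.09 and s[j,4]>15]
    tab=[(round(np.degrees(np.arctan2(q[j,1],q[j,0])),1),round(np.hypot(*q[j]),4),int(s[j,4]),ce[j].round(1).tolist()) for j in ok]
    print("plate",C.round(4),"n",d.sum(),"mark",round(mark,1),"tab",tab)
    return C,mark,tab
E
python3 - <<'E'
from meas import *
c=np.load("w1.npy",allow_pickle=True).item(); measure(cv2.imread("pics/w1.png"),c)
measure(cv2.imread("pics/top0.png"),None,"top")
P=ray("wrist",[[306,176],[303.5,188]],.118,c);print(np.degrees(np.arctan2(P[:,1]-.0327,P[:,0]-.526)))
E
```

```text
plate [0.5265 0.0338 0.0939] n 422 mark -101.8 tab []
plate [0.526  0.0329 0.0935] n 184 mark -101.4 tab []
[-101.52325535 -100.70981494]
```

```bash
python3 - <<'E'
from meas import *
c=np.load("w1.npy",allow_pickle=True).item(); im=cv2.imread("pics/w1.png")
P=ray("wrist",[[324,170.5],[324,179.5],[324,188.5]],.134,c)[:,:2]-[.5263,.0334];print(np.degrees(np.arctan2(P[:,1],P[:,0])),np.hypot(*P.T))
print(im[178,314:334].tolist())
s=sensors.observe(); R=cv2.Rodrigues(s["ee_rot"])[0]; print(np.degrees(np.arctan2(R[1,1],R[0,1])),R[:,2],s["position"])
E
```

```text
[-83.652075   -83.78208577 -83.87875896] [0.06079587 0.07187132 0.08313285]
[[161, 162, 159], [156, 158, 155], [151, 151, 148], [146, 148, 145], [153, 154, 151], [173, 172, 172], [198, 193, 194], [204, 200, 201], [204, 201, 202], [201, 199, 200], [204, 202, 202], [204, 203, 203], [205, 201, 204], [202, 200, 202], [204, 203, 202], [215, 215, 214], [223, 225, 222], [224, 226, 223], [224, 227, 224], [228, 229, 227]]
5.291613586383481 [-9.08366657e-04  8.97785312e-04 -9.99999184e-01] [ 0.52819137 -0.0388486   0.33543891]
```

The tab is at −84° about the axis (0.5263, 0.0334) and the long mark is at −101.6°, so the tab has 0.31 rad to go. I'll straddle the tab with the fingers.

{"api": "arm_command", "payload": {
  "deltas": [0,0,0,0.0055,-0.001,-0.05,46,0,0,0,0.0055,-0.001,-0.09,46,0,0,0,0.0055,-0.001,-0.12,46,0,0,0,0.0055,-0.001,-0.14,46,0,0,0,0.0055,-0.001,-0.16,46,0,0,0,0.0055,-0.001,-0.175,46,0,0,0,0.0055,-0.001,-0.185,46,0,0,0,0.0055,-0.001,-0.188,46,0,0,0,0.0055,-0.001,-0.188,46,0,0,0,0.0055,-0.001,-0.188,46],
  "force": 40
}}

```text
clock: 3.15
position: [0.5346, -0.0413, 0.1484]
ee_rot: [2.118, 2.32, 0.001]
force: [-0.6, -0.2, -0.7]
width: 0.502
gripper_force: 0.0
```

```bash
cat > st.py <<'E'
from h import *
def st():
    s=sensors.observe(); R=cv2.Rodrigues(s["ee_rot"])[0]; y=R[:,1]
    d=s["position"][:2]-[.5263,.0334]
    print("t",round(s["clock"],2),"p",s["position"].round(4),"yaw",np.degrees(np.arctan2(y[1],y[0])).round(2),"r,phi",np.hypot(*d).round(4),np.degrees(np.arctan2(d[1],d[0])).round(2),
     "F",s["force"].round(2),"Ftan",(s["force"]@y).round(2),"T",s["ft_torque"].round(3),"w",(s["width"]*91.8).round(1),"g",s["gripper_force"].round(2))
if __name__=="__main__": st()
E
python3 st.py; python3 - <<'E'
from h import *
im=optics.get_image("wrist"); a=cv2.resize(im[120:320,220:420],(400,400),interpolation=cv2.INTER_CUBIC)
t=optics.get_image("scene"); b=cv2.resize(t[140:240,300:400],(400,400),interpolation=cv2.INTER_CUBIC)
cv2.imwrite("pics/w2.png",np.hstack([a,b]))
E
```

```text
Traceback (most recent call last):
  File "st.py", line 7, in <module>
    if __name__=="__main__": st()
                             ~~^^
  File "st.py", line 6, in st
    "F",s["force"].round(2),"Ftan",(s["force"]@y).round(2),"T",s["ft_torque"].round(3),"w",(s["width"]*91.8).round(1),"g",s["gripper_force"].round(2))
                                                                                           ^^^^^^^^^^^^^^^^^^^^^^^
AttributeError: 'float' object has no attribute 'round'
```

View pics/w2.png

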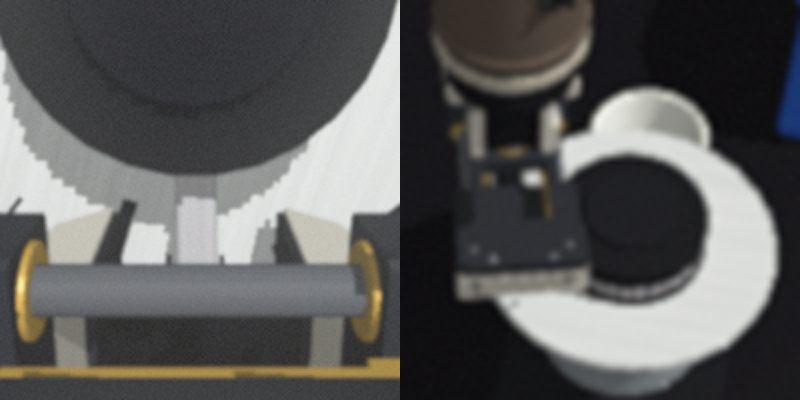

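The fingers straddle the tab with clear room on both sides: the tab is at crop (197,225) and the fingers at about x=100 and x=290. I'll lower slightly, narrow the opening, and work out the arc.

{"api": "arm_command", "payload": {
  "deltas": [0,0,0,0,0,-0.0015,30,0,0,0,0,0,-0.0025,22,0,0,0,0,0,-0.0025,22,0,0,0,0,0,-0.0025,22,0,0,0,0,0,-0.0025,22],
  "force": 40
}}

```text
clock: 3.75
position: [0.5342, -0.0416, 0.1452]
ee_rot: [2.119, 2.319, 0.0]
force: [0.1, 0.1, 0.1]
width: 0.242
gripper_force: 0.0
```

```bash
sed -i 's/(s\["width"\]\*91.8).round(1)/round(s["width"]*91.8,1)/; s/s\["gripper_force"\].round(2)/round(s["gripper_force"],2)/' st.py; cat > arc.py <<'E'
import numpy as np,sys
f0=float(sys.argv[1]); r=.075
for f in np.arange(*map(float,sys.argv[2:5])):
    a,b=np.radians([f,f0]); print(f"{f:.1f}: wz {(f-f0)/90:.4f} dx {r*(np.cos(a)-np.cos(b)):.4f} dy {r*(np.sin(a)-np.sin(b)):.4f}")
E
python3 st.py; python3 arc.py -84 -86 -115 -2
```

```text
t 3.75 p [ 0.5342 -0.0416  0.1452] yaw 5.17 r,phi 0.0754 -83.95 F [0.09 0.08 0.09] Ftan 0.1 T [-0.079  0.025  0.042] w 22.2 g 0.0
-86.0: wz -0.0222 dx -0.0026 dy -0.0002
-88.0: wz -0.0444 dx -0.0052 dy -0.0004
-90.0: wz -0.0667 dx -0.0078 dy -0.0004
-92.0: wz -0.0889 dx -0.0105 dy -0.0004
-94.0: wz -0.1111 dx -0.0131 dy -0.0002
-96.0: wz -0.1333 dx -0.0157 dy 0.0000
-98.0: wz -0.1556 dx -0.0183 dy 0.0003
-100.0: wz -0.1778 dx -0.0209 dy 0.0007
-102.0: wz -0.2000 dx -0.0234 dy 0.0012
-104.0: wz -0.2222 dx -0.0260 dy 0.0018
-106.0: wz -0.2444 dx -0.0285 dy 0.0025
-108.0: wz -0.2667 dx -0.0310 dy 0.0033
-110.0: wz -0.2889 dx -0.0335 dy 0.0041
-112.0: wz -0.3111 dx -0.0359 dy 0.0051
-114.0: wz -0.3333 dx -0.0383 dy 0.0061
```

{"api": "arm_command", "payload": {
  "deltas": [0,0,-0.022,-0.0026,-0.0002,0,22,0,0,-0.044,-0.0052,-0.0004,0,22,0,0,-0.067,-0.0078,-0.0004,0,22,0,0,-0.089,-0.0105,-0.0004,0,22,0,0,-0.111,-0.0131,-0.0002,0,22,0,0,-0.133,-0.0157,0,0,22,0,0,-0.156,-0.0183,0.0003,0,22,0,0,-0.178,-0.0209,0.0007,0,22,0,0,-0.2,-0.0234,0.0012,0,22,0,0,-0.222,-0.026,0.0018,0,22,0,0,-0.244,-0.0285,0.0025,0,22,0,0,-0.267,-0.031,0.0033,0,22,0,0,-0.289,-0.0335,0.0041,0,22,0,0,-0.289,-0.0335,0.0041,0,22,0,0,-0.289,-0.0335,0.0041,0,22]
}}

```text
clock: 5.25
position: [0.5002, -0.0374, 0.1451]
ee_rot: [-2.586, -1.783, 0.001]
force: [0.2, -0.2, 0.8]
width: 0.239
gripper_force: 0.0
```

```bash
python3 st.py; python3 arc.py -110 -111 -145 -1
```

```text
t 5.25 p [ 0.5002 -0.0374  0.1451] yaw -20.82 r,phi 0.0755 -110.21 F [ 0.15 -0.19  0.76] Ftan 0.21 T [-0.073  0.066 -0.003] w 21.9 g 0.0
-111.0: wz -0.0111 dx -0.0012 dy 0.0005
-112.0: wz -0.0222 dx -0.0024 dy 0.0009
-113.0: wz -0.0333 dx -0.0037 dy 0.0014
-114.0: wz -0.0444 dx -0.0049 dy 0.0020
-115.0: wz -0.0556 dx -0.0060 dy 0.0025
-116.0: wz -0.0667 dx -0.0072 dy 0.0031
-117.0: wz -0.0778 dx -0.0084 dy 0.0037
-118.0: wz -0.0889 dx -0.0096 dy 0.0043
-119.0: wz -0.1000 dx -0.0107 dy 0.0049
-120.0: wz -0.1111 dx -0.0118 dy 0.0055
-121.0: wz -0.1222 dx -0.0130 dy 0.0062
-122.0: wz -0.1333 dx -0.0141 dy 0.0069
-123.0: wz -0.1444 dx -0.0152 dy 0.0076
-124.0: wz -0.1556 dx -0.0163 dy 0.0083
-125.0: wz -0.1667 dx -0.0174 dy 0.0090
-126.0: wz -0.1778 dx -0.0184 dy 0.0098
-127.0: wz -0.1889 dx -0.0195 dy 0.0106
-128.0: wz -0.2000 dx -0.0205 dy 0.0114
-129.0: wz -0.2111 dx -0.0215 dy 0.0122
-130.0: wz -0.2222 dx -0.0226 dy 0.0130
-131.0: wz -0.2333 dx -0.0236 dy 0.0139
-132.0: wz -0.2444 dx -0.0245 dy 0.0147
-133.0: wz -0.2556 dx -0.0255 dy 0.0156
-134.0: wz -0.2667 dx -0.0264 dy 0.0165
-135.0: wz -0.2778 dx -0.0274 dy 0.0174
-136.0: wz -0.2889 dx -0.0283 dy 0.0184
-137.0: wz -0.3000 dx -0.0292 dy 0.0193
-138.0: wz -0.3111 dx -0.0301 dy 0.0203
-139.0: wz -0.3222 dx -0.0310 dy 0.0213
-140.0: wz -0.3333 dx -0.0318 dy 0.0223
-141.0: wz -0.3444 dx -0.0326 dy 0.0233
-142.0: wz -0.3556 dx -0.0334 dy 0.0243
-143.0: wz -0.3667 dx -0.0342 dy 0.0253
-144.0: wz -0.3778 dx -0.0350 dy 0.0264
```

The force reads about zero now that the arm has stopped. I'll move a bit more and read it in motion, with a glance to check that the tab follows.

{"api": "arm_command", "payload": {
  "deltas": [0,0,-0.011,-0.0012,0.0005,0,22,0,0,-0.022,-0.0024,0.0009,0,22,0,0,-0.033,-0.0037,0.0014,0,22]
}}

```text
clock: 5.55
position: [0.4971, -0.0361, 0.1453]
ee_rot: [2.633, 1.713, 0.0]
force: [2.1, -0.0, -1.4]
width: 0.238
gripper_force: 0.9
```

```bash
python3 st.py; python3 - <<'E'
from h import *
im=optics.get_image("wrist"); cv2.imwrite("pics/w3.png",cv2.resize(im[160:280,240:400],None,fx=4,fy=4,interpolation=cv2.INTER_CUBIC))
E
python3 st.py
```

```text
t 5.55 p [ 0.4971 -0.0361  0.1453] yaw -23.9 r,phi 0.0754 -112.77 F [ 2.12 -0.02 -1.4 ] Ftan 1.95 T [-0.13 -0.35  0.06] w 21.9 g 0.94
t 5.6 p [ 0.4969 -0.036   0.1452] yaw -23.95 r,phi 0.0754 -112.98 F [1.61 0.71 0.29] Ftan 1.19 T [-0.152 -0.28  -0.038] w 22.1 g 0.9
```

View pics/w3.png

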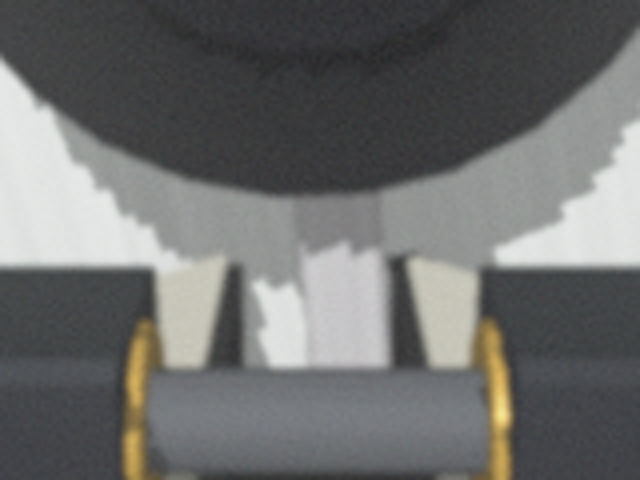

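The tab (crop x≈345) now bears on the right finger, so the ring follows, about 3.8° behind the TCP. The TCP can go to −119° before any burr contact is possible, then on in 2° steps.

```bash
python3 arc.py -113 -114 -119.5 -1;for f in -119 -121 -123 -125 -127 -129 -131 -133 -135 -137 -139 -141 -143 -145 -147 -149; do echo from $f; python3 arc.py $f $((f-1)) $((f-3)) -1; done
```

```text
-114.0: wz -0.0111 dx -0.0012 dy 0.0005
-115.0: wz -0.0222 dx -0.0024 dy 0.0011
-116.0: wz -0.0333 dx -0.0036 dy 0.0016
-117.0: wz -0.0444 dx -0.0047 dy 0.0022
-118.0: wz -0.0556 dx -0.0059 dy 0.0028
-119.0: wz -0.0667 dx -0.0071 dy 0.0034
from -119
-120.0: wz -0.0111 dx -0.0011 dy 0.0006
-121.0: wz -0.0222 dx -0.0023 dy 0.0013
from -121
-122.0: wz -0.0111 dx -0.0011 dy 0.0007
-123.0: wz -0.0222 dx -0.0022 dy 0.0014
from -123
-124.0: wz -0.0111 dx -0.0011 dy 0.0007
-125.0: wz -0.0222 dx -0.0022 dy 0.0015
from -125
-126.0: wz -0.0111 dx -0.0011 dy 0.0008
-127.0: wz -0.0222 dx -0.0021 dy 0.0015
from -127
-128.0: wz -0.0111 dx -0.0010 dy 0.0008
-129.0: wz -0.0222 dx -0.0021 dy 0.0016
from -129
-130.0: wz -0.0111 dx -0.0010 dy 0.0008
-131.0: wz -0.0222 dx -0.0020 dy 0.0017
from -131
-132.0: wz -0.0111 dx -0.0010 dy 0.0009
-133.0: wz -0.0222 dx -0.0019 dy 0.0018
from -133
-134.0: wz -0.0111 dx -0.0009 dy 0.0009
-135.0: wz -0.0222 dx -0.0019 dy 0.0018
from -135
-136.0: wz -0.0111 dx -0.0009 dy 0.0009
-137.0: wz -0.0222 dx -0.0018 dy 0.0019
from -137
-138.0: wz -0.0111 dx -0.0009 dy 0.0010
-139.0: wz -0.0222 dx -0.0018 dy 0.0019
from -139
-140.0: wz -0.0111 dx -0.0009 dy 0.0010
-141.0: wz -0.0222 dx -0.0017 dy 0.0020
from -141
-142.0: wz -0.0111 dx -0.0008 dy 0.0010
-143.0: wz -0.0222 dx -0.0016 dy 0.0021
from -143
-144.0: wz -0.0111 dx -0.0008 dy 0.0011
-145.0: wz -0.0222 dx -0.0015 dy 0.0021
from -145
-146.0: wz -0.0111 dx -0.0007 dy 0.0011
-147.0: wz -0.0222 dx -0.0015 dy 0.0022
from -147
-148.0: wz -0.0111 dx -0.0007 dy 0.0011
-149.0: wz -0.0222 dx -0.0014 dy 0.0022
from -149
-150.0: wz -0.0111 dx -0.0007 dy 0.0011
-151.0: wz -0.0222 dx -0.0013 dy 0.0023
```

{"api": "arm_command", "payload": {
  "deltas": [0,0,-0.011,-0.0012,0.0005,0,22,0,0,-0.022,-0.0024,0.0011,0,22,0,0,-0.033,-0.0036,0.0016,0,22,0,0,-0.044,-0.0047,0.0022,0,22,0,0,-0.056,-0.0059,0.0028,0,22,0,0,-0.067,-0.0071,0.0034,0,22]
}}

```text
clock: 6.2
position: [0.4898, -0.0326, 0.1453]
ee_rot: [2.72, 1.573, 0.0]
force: [1.4, 1.1, -1.2]
width: 0.239
gripper_force: 0.9
```

{"api": "arm_command", "payload": {
  "deltas": [0,0,-0.0055,-0.0006,0.0003,0,22,0,0,-0.011,-0.0011,0.0006,0,22,0,0,-0.017,-0.0017,0.001,0,22,0,0,-0.022,-0.0023,0.0013,0,22]
}}

```text
clock: 6.6
position: [0.4876, -0.0313, 0.1452]
ee_rot: [2.746, 1.527, 0.0]
force: [1.2, -0.1, -0.3]
width: 0.24
gripper_force: 0.9
```

```bash
python3 st.py
```

```text
t 6.6 p [ 0.4876 -0.0313  0.1452] yaw -31.86 r,phi 0.0754 -120.86 F [ 1.24 -0.07 -0.31] Ftan 1.09 T [-0.082 -0.357  0.041] w 22.0 g 0.9
```

{"api": "arm_command", "payload": {
  "deltas": [0,0,-0.0055,-0.0006,0.0004,0,22,0,0,-0.011,-0.0011,0.0007,0,22,0,0,-0.017,-0.0017,0.001,0,22,0,0,-0.022,-0.0022,0.0014,0,22]
}}

```text
clock: 7.0
position: [0.4854, -0.03, 0.1453]
ee_rot: [2.772, 1.479, 0.0]
force: [2.1, -0.3, 0.0]
width: 0.242
gripper_force: 0.9
```

{"api": "arm_command", "payload": {
  "deltas": [0,0,-0.0055,-0.0006,0.0004,0,22,0,0,-0.011,-0.0011,0.0007,0,22,0,0,-0.017,-0.0017,0.0011,0,22,0,0,-0.022,-0.0022,0.0015,0,22]
}}

```text
clock: 7.4
position: [0.4832, -0.0285, 0.1452]
ee_rot: [2.797, 1.431, -0.0]
force: [1.1, -0.9, -0.0]
width: 0.243
gripper_force: 0.9
```

{"api": "arm_command", "payload": {
  "deltas": [0,0,-0.0055,-0.0005,0.0004,0,22,0,0,-0.011,-0.0011,0.0008,0,22,0,0,-0.017,-0.0016,0.0011,0,22,0,0,-0.022,-0.0021,0.0015,0,22]
}}

```text
clock: 7.8
position: [0.4811, -0.027, 0.1452]
ee_rot: [2.821, 1.382, 0.0]
force: [2.1, -0.9, -0.4]
width: 0.237
gripper_force: 0.9
```

{"api": "arm_command", "payload": {
  "deltas": [0,0,-0.0055,-0.0005,0.0004,0,22,0,0,-0.011,-0.001,0.0008,0,22,0,0,-0.017,-0.0016,0.0012,0,22,0,0,-0.022,-0.0021,0.0016,0,22]
}}

```text
clock: 8.2
position: [0.479, -0.0254, 0.1452]
ee_rot: [2.845, 1.333, -0.0]
force: [2.0, -0.4, -1.4]
width: 0.241
gripper_force: 0.9
```

{"api": "arm_command", "payload": {
  "deltas": [0,0,-0.0055,-0.0005,0.0004,0,22,0,0,-0.011,-0.001,0.0008,0,22,0,0,-0.017,-0.0015,0.0012,0,22,0,0,-0.022,-0.002,0.0017,0,22]
}}

```text
clock: 8.6
position: [0.477, -0.0237, 0.1452]
ee_rot: [2.867, 1.284, 0.0]
force: [2.6, -0.9, -0.3]
width: 0.239
gripper_force: 0.9
```

{"api": "arm_command", "payload": {
  "deltas": [0,0,-0.0055,-0.0005,0.0004,0,22,0,0,-0.011,-0.001,0.0009,0,22,0,0,-0.017,-0.0015,0.0013,0,22,0,0,-0.022,-0.0019,0.0018,0,22]
}}

```text
clock: 9.0
position: [0.475, -0.0219, 0.1452]
ee_rot: [2.889, 1.234, -0.0]
force: [1.5, -0.6, 0.7]
width: 0.243
gripper_force: 0.9
```

{"api": "arm_command", "payload": {
  "deltas": [0,0,-0.0055,-0.0005,0.0004,0,22,0,0,-0.011,-0.0009,0.0009,0,22,0,0,-0.017,-0.0014,0.0013,0,22,0,0,-0.022,-0.0019,0.0018,0,22]
}}

```text
clock: 9.4
position: [0.4732, -0.0201, 0.1452]
ee_rot: [2.91, 1.184, -0.0]
force: [2.9, -1.4, -0.8]
width: 0.238
gripper_force: 1.1
```

Ftan is about 3 N and the grip reading has gone up a little, so this may be first contact. I'll go on in 1° steps.

{"api": "arm_command", "payload": {
  "deltas": [0,0,-0.0055,-0.0005,0.0005,0,22,0,0,-0.011,-0.0009,0.0009,0,22,0,0,-0.011,-0.0009,0.0009,0,22]
}}

```text
clock: 9.7
position: [0.4724, -0.0193, 0.1453]
ee_rot: [2.92, 1.159, 0.0]
force: [2.4, -1.2, -1.1]
width: 0.241
gripper_force: 1.5
```

```bash
python3 st.py
```

```text
t 9.7 p [ 0.4724 -0.0193  0.1453] yaw -46.69 r,phi 0.0753 -135.65 F [ 2.41 -1.21 -1.09] Ftan 2.54 T [-0.476 -0.512  0.017] w 22.1 g 1.47
```

{"api": "arm_command", "payload": {
  "deltas": [0,0,-0.0055,-0.0005,0.0005,0,22,0,0,-0.011,-0.0009,0.0009,0,22,0,0,-0.011,-0.0009,0.0009,0,22]
}}

```text
clock: 10.0
position: [0.4717, -0.0184, 0.1453]
ee_rot: [2.929, 1.134, 0.001]
force: [3.6, -2.9, -1.2]
width: 0.242
gripper_force: 2.2
```

```bash
python3 st.py
```

```text
t 10.0 p [ 0.4717 -0.0184  0.1453] yaw -47.68 r,phi 0.0753 -136.52 F [ 3.64 -2.89 -1.16] Ftan 4.59 T [-0.655 -0.666  0.03 ] w 22.2 g 2.18
```

Contact is confirmed, since the force is now rising with each step. One more degree gives a light press.

{"api": "arm_command", "payload": {
  "deltas": [0,0,-0.0055,-0.0005,0.0005,0,22,0,0,-0.011,-0.0009,0.001,0,22,0,0,-0.011,-0.0009,0.001,0,22,0,0,-0.011,-0.0009,0.001,0,22]
}}

```text
clock: 10.4
position: [0.4709, -0.0175, 0.1454]
ee_rot: [2.939, 1.108, 0.001]
force: [4.5, -3.4, -1.5]
width: 0.237
gripper_force: 2.7
```

```bash
python3 st.py
```

```text
t 10.4 p [ 0.4709 -0.0175  0.1454] yaw -48.67 r,phi 0.0753 -137.41 F [ 4.5  -3.43 -1.49] Ftan 5.54 T [-0.833 -0.835  0.074] w 21.8 g 2.67
```

{"api": "arm_command", "payload": {
  "deltas": [0,0,-0.0055,-0.0005,0.0005,0,22,0,0,-0.009,-0.0007,0.0008,0,22,0,0,-0.009,-0.0007,0.0008,0,22,0,0,-0.009,-0.0007,0.0008,0,22,0,0,-0.009,-0.0007,0.0008,0,22]
}}

```text
clock: 10.9
position: [0.4704, -0.017, 0.1454]
ee_rot: [2.946, 1.087, 0.001]
force: [5.0, -3.7, -2.7]
width: 0.24
gripper_force: 3.2
```

```bash
python3 st.py
```

```text
t 10.9 p [ 0.4704 -0.017   0.1454] yaw -49.49 r,phi 0.0752 -137.95 F [ 5.05 -3.71 -2.69] Ftan 6.09 T [-0.978 -1.006  0.028] w 22.0 g 3.22
```

Pressed lightly for 0.5 s at about 4 to 6 N extra. Now I'll turn back, first to just short of the mark.

```bash
python3 arc.py -138.7 -136 -99 2; python3 arc.py -138.7 -100 -99.5 2
```

```text
-136.0: wz 0.0300 dx 0.0024 dy -0.0026
-134.0: wz 0.0522 dx 0.0042 dy -0.0045
-132.0: wz 0.0744 dx 0.0062 dy -0.0062
-130.0: wz 0.0967 dx 0.0081 dy -0.0080
-128.0: wz 0.1189 dx 0.0102 dy -0.0096
-126.0: wz 0.1411 dx 0.0123 dy -0.0112
-124.0: wz 0.1633 dx 0.0144 dy -0.0127
-122.0: wz 0.1856 dx 0.0166 dy -0.0141
-120.0: wz 0.2078 dx 0.0188 dy -0.0155
-118.0: wz 0.2300 dx 0.0211 dy -0.0167
-116.0: wz 0.2522 dx 0.0235 dy -0.0179
-114.0: wz 0.2744 dx 0.0258 dy -0.0190
-112.0: wz 0.2967 dx 0.0282 dy -0.0200
-110.0: wz 0.3189 dx 0.0307 dy -0.0210
-108.0: wz 0.3411 dx 0.0332 dy -0.0218
-106.0: wz 0.3633 dx 0.0357 dy -0.0226
-104.0: wz 0.3856 dx 0.0382 dy -0.0233
-102.0: wz 0.4078 dx 0.0408 dy -0.0239
-100.0: wz 0.4300 dx 0.0433 dy -0.0244
-100.0: wz 0.4300 dx 0.0433 dy -0.0244
```

{"api": "arm_command", "payload": {
  "deltas": [0,0,0.03,0.0024,-0.0026,0,22,0,0,0.052,0.0042,-0.0045,0,22,0,0,0.074,0.0062,-0.0062,0,22,0,0,0.097,0.0081,-0.008,0,22,0,0,0.119,0.0102,-0.0096,0,22,0,0,0.141,0.0123,-0.0112,0,22,0,0,0.163,0.0144,-0.0127,0,22,0,0,0.186,0.0166,-0.0141,0,22,0,0,0.208,0.0188,-0.0155,0,22,0,0,0.23,0.0211,-0.0167,0,22,0,0,0.252,0.0235,-0.0179,0,22,0,0,0.274,0.0258,-0.019,0,22,0,0,0.297,0.0282,-0.02,0,22,0,0,0.319,0.0307,-0.021,0,22,0,0,0.341,0.0332,-0.0218,0,22,0,0,0.363,0.0357,-0.0226,0,22,0,0,0.386,0.0382,-0.0233,0,22,0,0,0.408,0.0408,-0.0239,0,22,0,0,0.43,0.0433,-0.0244,0,22,0,0,0.43,0.0433,-0.0244,0,22]
}}

```text
clock: 12.9
position: [0.5128, -0.0409, 0.145]
ee_rot: [-2.418, -2.004, 0.001]
force: [-1.4, -1.6, -1.6]
width: 0.242
gripper_force: 0.9
```

```bash
python3 st.py; python3 - <<'E'
from h import *
c=optics.calibration("wrist"); im=optics.get_image("wrist"); cv2.imwrite("pics/w4.png",im); np.save("w4.npy",c,allow_pickle=True)
g=cv2.cvtColor(im,cv2.COLOR_BGR2GRAY)
uv=lambda f,r,z: proj("wrist",[[.5263+r*np.cos(np.radians(a)),.0334+r*np.sin(np.radians(a)),z] for a in f],c).astype(np.float32)
f=np.arange(-116,-85,.5)
rows=[cv2.remap(g,*[uv(f,r,.134)[:,i].reshape(1,-1) for i in (0,1)],cv2.INTER_LINEAR)[0] for r in (.053,.057,.06,.063)]
for i,a in enumerate(f): print(a,[int(x[i]) for x in rows],end=" ")
E
```

```text
t 12.9 p [ 0.5128 -0.0409  0.145 ] yaw -10.69 r,phi 0.0755 -100.34 F [-1.44 -1.6  -1.58] Ftan -1.12 T [-0.274  0.424 -0.043] w 22.3 g 0.86
-116.0 [123, 151, 150, 150] -115.5 [128, 151, 148, 150] -115.0 [129, 148, 148, 153] -114.5 [131, 150, 149, 157] -114.0 [132, 152, 151, 163] -113.5 [132, 153, 152, 162] -113.0 [134, 153, 152, 155] -112.5 [132, 153, 152, 146] -112.0 [131, 154, 152, 142] -111.5 [130, 154, 151, 140] -111.0 [128, 152, 153, 140] -110.5 [121, 147, 150, 137] -110.0 [114, 138, 147, 138] -109.5 [112, 132, 157, 150] -109.0 [110, 130, 166, 169] -108.5 [110, 131, 162, 189] -108.0 [109, 134, 146, 198] -107.5 [105, 133, 135, 200] -107.0 [103, 130, 131, 202] -106.5 [102, 129, 131, 202] -106.0 [102, 131, 132, 200] -105.5 [102, 132, 133, 202] -105.0 [103, 132, 136, 201] -104.5 [101, 131, 140, 201] -104.0 [102, 130, 140, 202] -103.5 [103, 129, 141, 200] -103.0 [104, 129, 140, 198] -102.5 [106, 128, 147, 198] -102.0 [108, 131, 158, 200] -101.5 [110, 131, 164, 201] -101.0 [111, 131, 170, 203] -100.5 [112, 133, 173, 202] -100.0 [112, 132, 168, 198] -99.5 [111, 129, 160, 184] -99.0 [110, 128, 149, 164] -98.5 [105, 129, 140, 148] -98.0 [110, 137, 140, 143] -97.5 [117, 143, 144, 145] -97.0 [121, 147, 146, 148] -96.5 [124, 147, 148, 149] -96.0 [125, 148, 148, 148] -95.5 [123, 149, 149, 146] -95.0 [121, 149, 148, 146] -94.5 [117, 148, 148, 147] -94.0 [115, 147, 147, 148] -93.5 [113, 148, 148, 149] -93.0 [110, 149, 150, 149] -92.5 [114, 151, 150, 151] -92.0 [115, 152, 152, 152] -91.5 [115, 150, 151, 149] -91.0 [115, 151, 151, 145] -90.5 [113, 152, 151, 140] -90.0 [115, 152, 150, 138] -89.5 [117, 150, 149, 144] -89.0 [118, 147, 148, 155] -88.5 [119, 149, 150, 171] -88.0 [120, 152, 151, 176] -87.5 [121, 152, 151, 171] -87.0 [122, 151, 153, 165] -86.5 [128, 152, 151, 159] -86.0 [129, 152, 151, 155] -85.5 [130, 152, 152, 153]
```

The tab's edges, seen through the gap, put its centre at −104.1°, and the mark is at −101.6°. I'll push 2.5° more, back off, open and lift, then check.

{"api": "arm_command", "payload": {
  "deltas": [0,0,0.009,0.001,-0.0002,0,22,0,0,0.018,0.0021,-0.0003,0,22,0,0,0.028,0.0032,-0.0005,0,22,0,0,0.028,0.0032,-0.0005,0,22,0,0,0.028,0.0032,-0.0005,0,22,0,0,0.028,-0.0005,0,0,24,0,0,0.028,-0.0015,0,0,34,0,0,0.028,-0.0015,0,0,40,0,0,0.028,-0.0015,0,0,40,0,0,0.028,-0.0015,0,0.01,40,0,0,0.028,-0.0015,0,0.03,40,0,0,0.028,-0.0015,0,0.07,40,0,0,0.028,-0.0015,0,0.11,40,0,0,0.028,-0.0015,0,0.15,40,0,0,0.028,-0.0015,0,0.19,40,0,0,0.028,-0.0015,0,0.19,40,0,0,0.028,-0.0015,0,0.19,40]
}}

```text
clock: 14.65
position: [0.512, -0.041, 0.3364]
ee_rot: [2.374, 2.056, 0.004]
force: [0.5, -0.6, -0.6]
width: 0.438
gripper_force: 0.0
```

```bash
python3 st.py; python3 - <<'E'
from h import *
n="wrist"; c=optics.calibration(n); im=optics.get_image(n); g=cv2.cvtColor(im,cv2.COLOR_BGR2GRAY)
from meas import measure
C,_,_=measure(im,c); 
def prof(r,z,f):
    u=proj(n,[[C[0]+r*np.cos(np.radians(a)),C[1]+r*np.sin(np.radians(a)),z] for a in f],c).astype(np.float32)
    return cv2.remap(g,u[:,0].reshape(1,-1),u[:,1].reshape(1,-1),cv2.INTER_LINEAR)[0]
f=np.arange(-116,-88,1.)
for r,z in ((.067,.134),(.072,.134),(.078,.134),(.09,.118)): print(r,z,list(zip(f.astype(int).tolist(),prof(r,z,f).tolist())))
cv2.imwrite("pics/w5.png",cv2.resize(im[130:210,260:390],None,fx=6,fy=6,interpolation=cv2.INTER_CUBIC))
E
```

```text
t 14.65 p [ 0.512  -0.041   0.3364] yaw -8.24 r,phi 0.0758 -100.88 F [ 0.47 -0.62 -0.63] Ftan 0.56 T [-0.114  0.105  0.045] w 40.2 g 0.0
plate [0.5264 0.0338 0.0939] n 419 mark nan tab []
0.067 0.134 [(-116, 150), (-115, 150), (-114, 151), (-113, 152), (-112, 154), (-111, 153), (-110, 152), (-109, 150), (-108, 151), (-107, 161), (-106, 180), (-105, 199), (-104, 204), (-103, 203), (-102, 203), (-101, 200), (-100, 201), (-99, 203), (-98, 200), (-97, 184), (-96, 165), (-95, 153), (-94, 149), (-93, 150), (-92, 152), (-91, 153), (-90, 152), (-89, 152)]
0.072 0.134 [(-116, 218), (-115, 212), (-114, 210), (-113, 216), (-112, 217), (-111, 212), (-110, 211), (-109, 212), (-108, 197), (-107, 178), (-106, 175), (-105, 189), (-104, 198), (-103, 200), (-102, 200), (-101, 199), (-100, 199), (-99, 199), (-98, 195), (-97, 185), (-96, 179), (-95, 179), (-94, 181), (-93, 187), (-92, 199), (-91, 217), (-90, 226), (-89, 228)]
0.078 0.134 [(-116, 223), (-115, 224), (-114, 224), (-113, 225), (-112, 227), (-111, 227), (-110, 226), (-109, 226), (-108, 225), (-107, 219), (-106, 202), (-105, 190), (-104, 197), (-103, 199), (-102, 199), (-101, 198), (-100, 199), (-99, 200), (-98, 197), (-97, 200), (-96, 215), (-95, 223), (-94, 224), (-93, 225), (-92, 225), (-91, 227), (-90, 228), (-89, 226)]
0.09 0.118 [(-116, 224), (-115, 220), (-114, 195), (-113, 178), (-112, 207), (-111, 223), (-110, 225), (-109, 226), (-108, 225), (-107, 222), (-106, 215), (-105, 180), (-104, 140), (-103, 105), (-102, 80), (-101, 89), (-100, 121), (-99, 148), (-98, 183), (-97, 215), (-96, 223), (-95, 223), (-94, 225), (-93, 224), (-92, 218), (-91, 184), (-90, 179), (-89, 210)]meas.py:14: RuntimeWarning: invalid value encountered in scalar divide
  a=a.mean(0); i=int(np.argmin(a)); w=np.clip(150-a[max(0,i-12):i+13],0,None); mark=np.degrees((th[max(0,i-12):i+13]*w).sum()/w.sum())
```

View pics/w5.png

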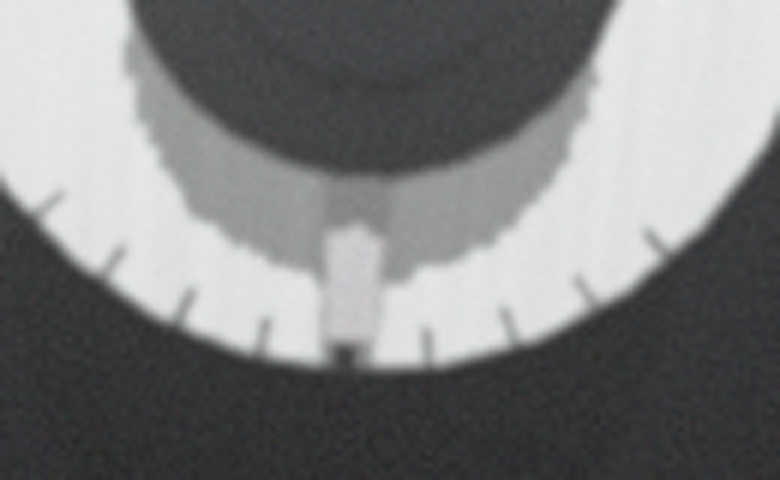

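The tab (crop 353,285) stands over the long mark, whose end shows at (346,355) with four thin ticks on each side. The tab is at about −101.5° and the mark at −101.7°. The gripper is clear of everything.

```bash
python3 -c "
from cell import arm
print(arm.sign_off())"
```

```text
the job is handed in; nothing more can be done
None
```

The job is handed in: I turned the ring clockwise until the burrs met, pressed lightly there for about 0.5 s (roughly 4–6 N extra), and turned it back. By the last wrist picture the tab stands over the long mark to within about 0.3 mm, and the arm is clear of everything; sign-off gave no verdict.

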